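Step the colour comparator's turret to the darkest standard

ROBOT

A 6-joint arm with a two-finger parallel gripper is mounted at the origin on the work surface. World frame = base frame: x ahead of the robot, y to its left, z up, the work surface at z = 0. Lengths are in m, angles in degrees, forces in N, time in s.
With the tool pointing down it reaches from about 0.25 to 0.85 m from the base axis. Payload 12.5 kg.
Tool frame: the origin (TCP) lies between the finger pads; the fingertips stand 22 mm ahead of it and the grasp point (between the pads) lies 3 mm ahead of it; z points along the fingers, y is the line along which they close (so a half turn about z gives the same grasp; the last joint's range is limited). The gripper opens to 93 mm and grips with 3 to 60 N. Pads are 15 mm wide; open, the fingers measure 128 mm over their backs; the gripper's body (75 mm by 188 mm) begins 65 mm behind the grasp point.
Start: joints at [65.97, 20.094, 94.641, -0, 65.266, -4.847], TCP at [0.181, 0.519, 0.241] pointing down, gripper open.
Joint ranges: [-157.81, 157.81], [-45, 120.19], [0.68, 151.7], [-89.99, 269.99], [4.06, 180], [-164.3, 164.3]. Speed limits (degrees/s): [127.2, 127.2, 159.86, 180, 180, 180].

INTERFACE

Orientations are given as [roll, pitch, yaw] about the fixed x, y, z axes, in that order (R = Rz(yaw) Ry(pitch) Rx(roll)).
In Python, from cell import arm gives the robot as it stands.
- The arm moves only by the tool arm_command, never from a script. Its arguments are lists of equal length, an entry for each row: "dp": the shift along the tool's x, y, z in mm, a list of three; "twist": the turn about the tool's z in degrees; "jaw": the finger opening in mm, from 0 to 93. A call has 1 to 20 rows; each row is the pose to reach, as a shift and turn from the pose commanded when the call began, along the tool's axes at that moment; what a row does not reach only later rows make up. A row lasts 1/12 s, in which the tool goes at most 41.7 mm and 7.16 degrees, less where a joint would pass 70% of its speed; a pose out of reach is approached as far as the arm can. A call with a gripper value outside its range is refused whole. The fingers move at their own pace and stop on an object; "grip_force" is the grip in N (left out, the last holds). Time passes only in rows, so rows that repeat a pose let the fingers close. It gives the time, the measured TCP pose, the force, the opening and the grip force at its end, in the units of the state.
- arm.state(): the state, without advancing time (a new reading comes with each control period).
- arm.read_camera(name): name is "scene" or "top"; returns a dict with "color" (480x640x3 uint8, red, green, blue), "camera_matrix" (3x3 intrinsics, pixels), "R" (3x3) and "t" (3): a world point X has camera coordinates R X + t. Camera axes: x right, y down, z forward; pixel columns grow to the right and rows downward; lengths in m; the calibration is good to about 2 mm. A picture is of the moment at which its call begins. There is no depth.
- arm.job_done(): hands the job in; it is judged then, once.
The state is a dict: "time_s": time; "joint_pos": joint angles; "qvel": joint speeds; "joint_efforts": joint torques, N m; "eef_pos": TCP position; "tool_rot": TCP orientation; "wrist_force": force on the tool from outside, world axes, zero at the start; "torque": the same for the moment, N m; "grip_width": finger opening in m; "finger_force": force on a finger pad.
Only numpy, scipy, OpenCV 4.12 (cv2) and the standard library are available. Lean on these libraries where they do the work, as an engineer would, in place of code of your own. Each camera call takes 0.05 s, during which the arm holds its last target. There are 200 camera calls.

TASK

The dark whisky sample in the bench colour comparator has to be judged against the darkest standard: push the turret round by its finger tabs, either way, until the darkest glass (the mahogany one, marked with the red dot and tab) has clicked into place under the sight ring, then take your hand away. Only push and pick nothing up: keep your fingers off the standard glasses, do not shift or lift the comparator, and leave the sample vial, the bottle, the tape roll and the stopper where they stand.

Things in the scene. Friction and masses are not known exactly. Their poses are not given: they have to be found in the camera images.
- turret (a joint): Turret angle, rad, growing anticlockwise seen from above; endless, no stops, whole turns count as nothing. 0 = darkest glass under the sight ring. A sprung ball clicks it into place every 60 degrees; starts at any other position, or stuck half-way. Leaving a click takes about 2 N at a tab; once some 7 degrees past half-way (30) it runs by itself into the next click and stays there.
- turret_axis (a point): Axis of the turret, at the disc's upper face, 90 mm above the table; axes as comparator. Satin-aluminium disc, 170 mm across, 8 mm thick, with six round standard glasses from almost clear to dark mahogany, 60 degrees apart, each with a dot (11 mm, 75 mm from the axis) and tab of one colour: red at the darkest, then anticlockwise white (palest glass), yellow, green, blue, grey.
- window (a point): Point on the disc's upper face below the sight ring where the chosen glass must come: 52 mm from the axis along the comparator's +x. Above it is the sight bridge, a dark plate 6 mm thick with two sight holes, underside 148 mm and rings' top 159 mm above the table, covering the comparator's x 24 to 188 mm and y -34 to 34 mm, on two posts at x = 176 mm.
- dark_glass (a point): Centre of the darkest (mahogany) glass at the disc's upper face, 52 mm from the turret axis, red dot beside it.
- dark_tab (a point): Middle of the red tab, in line with the darkest glass; x points outward along it. Six alike but for colour, one in line with each glass: upright plates 8 mm thick, 20 mm high (78 to 98 mm above the table), from 80 to 114 mm from the axis, so 29 mm beyond the rim. This middle is 97 mm from the axis, 88 mm above the table. Below them is free space down to the lamp house (top 66 mm above the table).
- glasses: The six standard glasses (turn with the turret), 26 mm across, 1 mm proud of the disc, centres 52 mm from the axis. Origin on the axis at the disc's underside, 82 mm above the table. Not to be touched.
- tabs: The six finger tabs (turn with the turret); origin on the axis at the disc's underside, 82 mm above the table; x points to the tab of the darkest glass.
- comparator: Cream lamp house on a dark foot, loose on rubber feet, about 3.6 kg. Origin on the table under the turret axis, +x from there to the sight ring and sample well, z up. Foot x -75 to 190, y -70 to 70 mm, 30 mm high; lamp house x -73 to 111, y -66 to 66 mm, up to 66 mm; well: tube 37 mm across, 70 mm high at x = 142 mm. Its +x points away from the robot, within 30 degrees of the world's +x.
- vial_mid (a point): Middle of the closed dark sample vial (23 mm across, 80 mm high, black cap) standing in the comparator's sample well, 142 mm from the turret axis; its top is 114 mm above the table. To be left alone.
- bottle_mid (a point): Point on the axis of a clear, stoppered glass bottle, 120 mm above its foot; 78 mm across, 247 mm high, standing to the left of the comparator (+y). To be left alone.
- tape_mid (a point): Centre of a roll of brown paper tape lying flat, 110 mm across, 48 mm high, to the right of the comparator (-y). To be left alone.
- cork_mid (a point): Middle of a bottle stopper standing on its wooden head, 31 mm across, 38 mm high, to the left of the comparator (+y), towards the robot. To be left alone.

How it is judged (in metres and radians):
On the way, in this order (a step that is already met when the one before it is completed fails the run):
1. a finger pushes on a tab (contact force between the fingers and tabs above 0.4 N), for 0.05 s.
2. the darkest glass stands under the sight ring (horizontal distance between dark_glass and window below 0.004 m), for 0.2 s.
At the end, for the whole second after the job is handed in: The darkest glass (red dot) rests within 4 mm of the point below the sight ring and the turret is still; the comparator is within 20 mm of where it was and upright; vial, bottle, tape roll and stopper are within 30 mm of where they were (horizontal distance between dark_glass and window below 0.004 m and velocity of joint turret between -0.05 and 0.05 rad/s and distance of turret_axis from where it was at the start of the episode below 0.02 m and angle between comparator's own z axis and vertical below 0.05 rad and horizontal distance between vial_mid and window below 0.1 m and distance of each of vial_mid, bottle_mid, tape_mid, cork_mid from where it was at the start of the episode below 0.03 m and angle between bottle_mid's own z axis and vertical below 0.1 rad); the robot touches nothing.
It fails at once if the fingers touch a standard glass (contact force between the fingers and glasses above 0.3 N).
It fails at once if the comparator is pushed along, tipped or lifted (distance of turret_axis from where it was at the start of the episode above 0.02 m or angle between comparator's own z axis and vertical above 0.08 rad).
It fails at once if the vial, bottle, tape roll or stopper is moved or lifted (distance of any of vial_mid, bottle_mid, tape_mid, cork_mid from where it was at the start of the episode above 0.03 m).
It also fails if it takes over 72 s, if anything falls off the work surface, if the arm or the gripper's body presses on something with over 40 N, if the wrist force passes 120 N, or if a joint passes its speed limit or range.

## Working session

There is one attempt and no reset: what is moved stays moved. The work goes in short steps, Python scripts to look and compute and a tool call to move; the robot and the scene stay as the last step left them, time stands still between calls to the robot, and variables do not carry over. Pictures are saved under pics/ and viewed, at most 10 in all, crops included, and the job is handed in when it is done.

Besides the shell and the picture viewer there is one more tool, called after "Call:" as name(argument=value, ...) on one line, values as JSON. arm_command: Moves the arm, as the interface text tells. Its arguments: {"type":"object","properties":{"dp":{"type":"array","items":{"type":"array","items":{"type":"number"}}},"twist":{"type":"array","items":{"type":"number"}},"jaw":{"type":"array","items":{"type":"number"}},"grip_force":{"type":"number"}},"required":["dp","twist","jaw"]}

```bash
mkdir -p pics
python3 - <<'E'
from cell import arm
import cv2,numpy as np
for n in("top","scene"):
    d=arm.read_camera(n); cv2.imwrite(f"pics/{n}0.png",d["color"][:,:,::-1])
    np.savez(f"{n}.npz",**{k:np.array(d[k]) for k in("camera_matrix","R","t","color")})
    print(n,d["camera_matrix"],d["R"],d["t"])
s=arm.state();print(s["time_s"],s["eef_pos"],s["tool_rot"],s["wrist_force"])
E
```

```text
top [[497.3073607    0.         311.88963765]
 [  0.         497.3073607  233.26963617]
 [  0.           0.           1.        ]] [[ 0.02745437 -0.99908986  0.0326451 ]
 [-0.99023268 -0.03164775 -0.13578532]
 [ 0.13669488 -0.02859834 -0.9902003 ]] [0.02373534 0.61209583 1.08327724]
scene [[595.21980508   0.         325.98925277]
 [  0.         595.21980508 240.16592735]
 [  0.           0.           1.        ]] [[-0.6060565   0.79540524  0.0051007 ]
 [ 0.44929656  0.34761761 -0.8229791 ]
 [-0.65637498 -0.49648011 -0.56804875]] [ 0.30028536 -0.19286112  1.48846649]
0.1 [0.18058429 0.51922794 0.2401756 ] [-1.79945040e+02 -4.13443951e-03  1.60818760e+02] [ 0.15906673 -0.88608262  0.86079137]
```

View pics/top0.png

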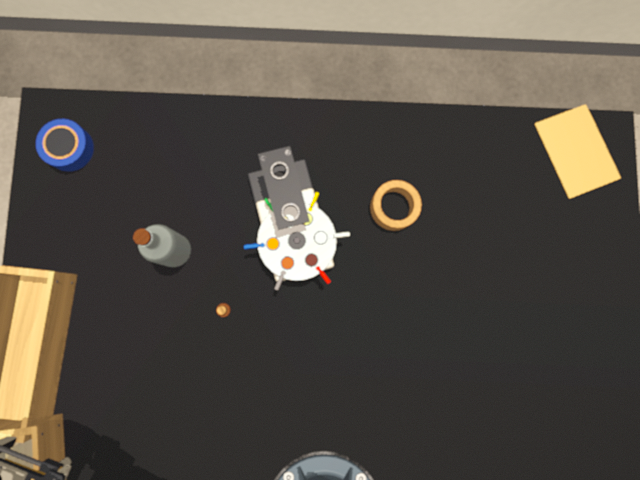

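View pics/scene0.png

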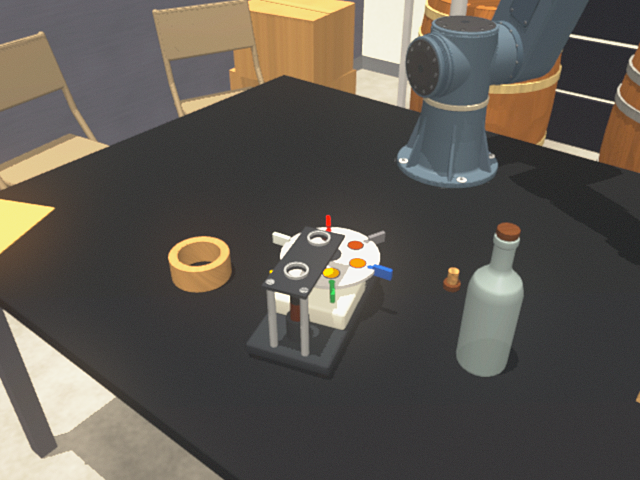

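The top view shows the disc centre near (297,241), with tabs red (324,274), white (343,235), yellow (313,202), green (268,205), blue (254,246) and grey (280,282). The sight rings are at (290,212) and (279,170), the stopper at (223,310), and the bottle and tape lie to either side. Next I'll segment the tabs to measure them.

```bash
cat > h.py <<'E'
import numpy as np,cv2
def bp(d,px,z):
    K,R,t=d["camera_matrix"],d["R"],d["t"]
    r=R.T@np.linalg.inv(K)@np.array([*px,1.]);c=-R.T@t
    return c+r*(z-c[2])/r[2]
def proj(d,X):
    q=d["camera_matrix"]@(d["R"]@np.array(X)+d["t"]);return q[:2]/q[2]
def blobs(d,ctr=(297,241)):
    h=cv2.cvtColor(d["color"],cv2.COLOR_RGB2HSV);o={}
    yy,xx=np.mgrid[:480,:640];rr=np.hypot(xx-ctr[0],yy-ctr[1])
    for n,lo,hi in(("red",0,5),("yel",24,33),("grn",45,80),("blu",100,120)):
        m=(h[...,0]>=lo)&(h[...,0]<=hi)&(h[...,1]>180)&(h[...,2]>100)&(rr<62)&(rr>33)
        if m.sum()>5:o[n]=(xx[m].mean(),yy[m].mean(),m.sum())
    return o
E
python3 - <<'E'
from h import *
d=np.load("top.npz");b=blobs(d);print(b)
c=bp(d,(297,241),.09);print("axis~",c)
for n,v in b.items():
    p=bp(d,v[:2],.095)-c;print(n,p[:2],np.hypot(*p[:2]),np.degrees(np.arctan2(p[1],p[0])))
w,f=bp(d,(290.5,212),.159),bp(d,(279,170),.159)
print("ring",w,"ring2",f,np.degrees(np.arctan2(*(f-w)[1::-1])),np.linalg.norm(f-w), "axis from rings",w-(f-w)/90*52)
for n,px,z in(("cork",(223,310),.03),("tape",(396,205),.04),("bottletop",(142,237),.247),("bottleft",(170,252),.05)):print(n,bp(d,px,z))
# disc ellipse
m=(d["color"].min(2)>170).astype(np.uint8);m[:, :240]=0;m[:,360:]=0;m[:190]=0;m[300:]=0
cs,_=cv2.findContours(m,0,1);k=max(cs,key=cv2.contourArea);h=cv2.convexHull(k);print(cv2.fitEllipse(h))
im=cv2.resize(d["color"][130:300,190:420],None,fx=3.4,fy=3.4,interpolation=cv2.INTER_CUBIC);cv2.imwrite("pics/crop.png",im[:,:,::-1])
E
```

```text
{'red': (np.float64(324.0657894736842), np.float64(276.0921052631579), np.int64(76)), 'yel': (np.float64(314.1578947368421), np.float64(199.3684210526316), np.int64(57)), 'grn': (np.float64(267.125), np.float64(201.75), np.int64(8)), 'blu': (np.float64(250.5121951219512), np.float64(246.14634146341464), np.int64(41))}
axis~ [0.58656572 0.07494752 0.09      ]
red [-0.07401337 -0.05995031] 0.09524714345659019 -140.99277177580132
yel [ 0.09164571 -0.03438351] 0.0978834133456708 -20.565018475728266
grn [0.08290617 0.06731241] 0.10679135132837404 39.07351471866454
blu [-0.01479405  0.09886532] 0.09996607077215272 98.51050469869027
ring [0.63709408 0.08995488 0.159     ] ring2 [0.72384378 0.11645866 0.159     ] 16.988967544460575 0.0907081092931493 axis from rings [0.58697203 0.07464158 0.159     ]
cork [0.43416013 0.23457385 0.03      ]
tape [ 0.68293966 -0.14937419  0.04      ]
bottletop [0.56598812 0.35711895 0.247     ]
bottleft [0.55810152 0.35483432 0.05      ]
((298.1245422363281, 233.51116943359375), (96.15995025634766, 98.13971710205078), 29.834213256835938)
```

View pics/crop.png

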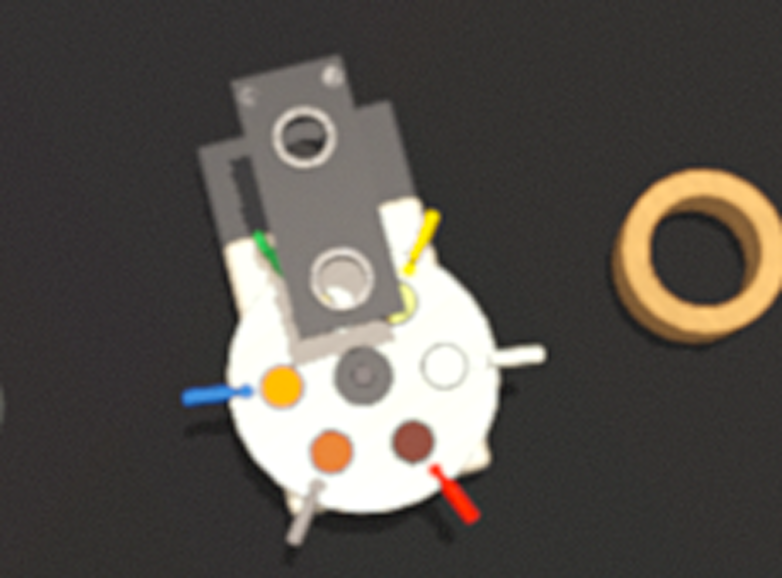

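Measured: turret axis at about (0.587, 0.075), comparator yaw about 17°, and the red tab at about −158° relative, so the turret is stuck between clicks. I'll straddle the grey tab (world angle about 159°) with the fingers and sweep it 158° anticlockwise, which stays clear of the bridge.

Call:
arm_command(dp=[[0,0,-40],[-20,-10,-50],[-55,-35,-50],[-85,-55,-50],[-120,-80,-50],[-150,-100,-50],[-180,-120,-50],[-210,-140,-50],[-240,-160,-50],[-270,-180,-50],[-300,-200,-50],[-330,-220,-50],[-360,-240,-50],[-390,-260,-50],[-425,-282,-50],[-425,-282,-50],[-425,-282,-50],[-425,-282,-50],[-425,-282,-50],[-425,-282,-50]], twist=[7,14,21,28,35,42,49,56,63,70,77,84,91,98,105,112,119,126,133,140], jaw=[36,36,36,36,36,36,36,36,36,36,36,36,36,36,36,36,36,36,36,36])

```text
time_s: 1.77
eef_pos: [0.4893, 0.1133, 0.2903]
tool_rot: [-180.0, 0.0, 20.5]
wrist_force: [-0.4, -0.0, -0.5]
grip_width: 0.036
finger_force: 0.0
```

```bash
cat >> h.py <<'E'
AX=np.array([.587,.0748])
def plan(s,phis,r,z,yawoff=-180):
    p=np.array(s["eef_pos"]);y=s["tool_rot"][2];a=np.radians(y)
    for f in phis:
        q=np.radians(f);w=AX+r*np.array([np.cos(q),np.sin(q)])-p[:2]
        dx=w@[np.cos(a),np.sin(a)];dy=w@[np.sin(a),-np.cos(a)]
        tw=(y-(f+yawoff)+180)%360-180
        print(f,np.round([dx*1e3,dy*1e3,(p[2]-z)*1e3,tw],1))
E
python3 - <<'E'
from h import *
from cell import arm
s=arm.state();print(s["time_s"],s["eef_pos"],s["tool_rot"],s["grip_width"],s["joint_pos"])
plan(s,[159.2],.104,.15)
E
```

```text
1.7667 [0.48930127 0.11330465 0.29027915] [-1.79990071e+02  4.35419982e-02  2.04511475e+01] 0.03597712171046599 [7.72554687e+00 1.22429082e+01 9.79156925e+01 9.97756154e-05
 6.98860590e+01 7.72743688e+01]
159.2 [-1.000e-01  1.600e+00  1.403e+02  4.130e+01]
```

Call:
arm_command(dp=[[0,1.6,20],[0,1.6,40],[0,1.6,60],[0,1.6,80],[0,1.6,100],[0,1.6,120],[0,1.6,140],[0,1.6,140],[0,1.6,140]], twist=[7,14,21,28,35,41.3,41.3,41.3,41.3], jaw=[36,36,36,36,36,36,36,36,36])

```text
time_s: 2.52
eef_pos: [0.4896, 0.1119, 0.1503]
tool_rot: [179.9, 0.1, -20.4]
wrist_force: [-0.2, 0.3, -0.3]
grip_width: 0.036
finger_force: 0.0
```

Run:
```python
from h import *
from cell import arm
s=arm.state();print(s["eef_pos"],s["tool_rot"])
d=arm.read_camera("scene")["color"][170:320,250:450];t=arm.read_camera("top")["color"][180:330,200:400]
im=np.vstack([cv2.resize(x,None,fx=2,fy=2,interpolation=cv2.INTER_CUBIC) for x in(d,t)])
cv2.imwrite("pics/c2.png",im[:,:,::-1])
plan(s,[159.2],.104,.104)
```

```text
[0.48960225 0.11190108 0.15028621] [ 1.79946267e+02  1.00235456e-01 -2.04378029e+01]
159.2 [ 0.2  0.1 46.3  0.4]
```

View pics/c2.png

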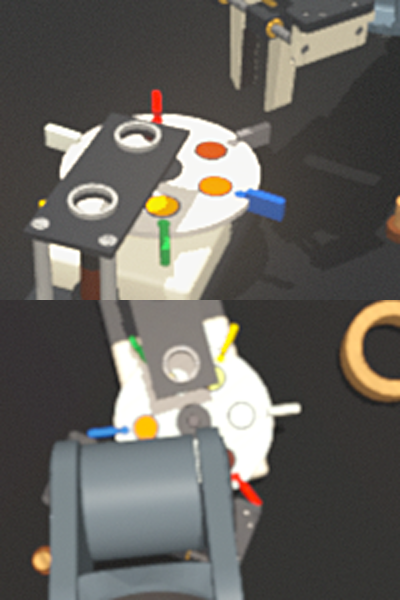

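The scene crop shows the two fingertips (245,85) and (280,105) straddling above the grey tab (255,132); nothing else is close. Next I descend.

Call:
arm_command(dp=[[0,0,12],[0,0,24],[0,0,36],[0,0,46],[0,0,46],[0,0,46]], twist=[0,0,0,0,0,0], jaw=[36,36,36,36,36,36])

```text
time_s: 3.12
eef_pos: [0.4902, 0.112, 0.1051]
tool_rot: [-180.0, -0.0, -20.5]
wrist_force: [-0.2, -0.7, 0.6]
grip_width: 0.0358
finger_force: 0.0
```

Run:
```python
from h import *
from cell import arm
s=arm.state();print(s["eef_pos"],s["tool_rot"],s["wrist_force"])
plan(s,range(162,222,3),.104,.104)
d=arm.read_camera("scene")["color"][170:320,250:450]
cv2.imwrite("pics/c3.png",cv2.resize(d,None,fx=2.5,fy=2.5,interpolation=cv2.INTER_CUBIC)[:,:,::-1])
```

```text
[0.49023447 0.11201889 0.10510522] [-1.79992582e+02 -1.07711648e-02 -2.04705506e+01] [-0.16488992 -0.65261016  0.63326843]
162 [-0.2  5.5  1.1 -2.5]
165 [ 0.1 10.9  1.1 -5.5]
168 [ 0.8 16.3  1.1 -8.5]
171 [  1.7  21.7   1.1 -11.5]
174 [  3.   27.    1.1 -14.5]
177 [  4.5  32.2   1.1 -17.5]
180 [  6.2  37.4   1.1 -20.5]
183 [  8.3  42.4   1.1 -23.5]
186 [ 10.6  47.4   1.1 -26.5]
189 [ 13.1  52.2   1.1 -29.5]
192 [ 15.9  56.9   1.1 -32.5]
195 [ 19.   61.4   1.1 -35.5]
198 [ 22.2  65.7   1.1 -38.5]
201 [ 25.7  69.9   1.1 -41.5]
204 [ 29.5  73.9   1.1 -44.5]
207 [ 33.4  77.7   1.1 -47.5]
210 [ 37.5  81.2   1.1 -50.5]
213 [ 41.8  84.6   1.1 -53.5]
216 [ 46.2  87.7   1.1 -56.5]
219 [ 50.8  90.6   1.1 -59.5]
```

View pics/c3.png

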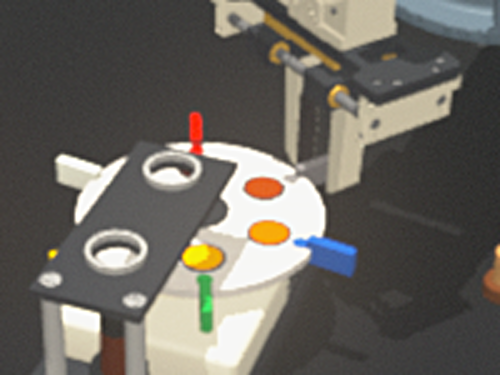

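The grey tab sits between the fingers at (310,168), outside the rim. Next I sweep.

Call:
arm_command(dp=[[0,5.5,1],[0,10.9,1],[0.8,16.3,1],[1.7,21.7,1],[3,27,1],[4.5,32.2,1],[6.2,37.4,1],[8.3,42.4,1],[10.6,47.4,1],[13.1,52.2,1],[15.9,56.9,1],[19,61.4,1],[22.2,65.7,1],[25.7,69.9,1],[29.5,73.9,1],[33.4,77.7,1],[37.5,81.2,1],[41.8,84.6,1],[46.2,87.7,1],[50.8,90.6,1]], twist=[-2.5,-5.5,-8.5,-11.5,-14.5,-17.5,-20.5,-23.5,-26.5,-29.5,-32.5,-35.5,-38.5,-41.5,-44.5,-47.5,-50.5,-53.5,-56.5,-59.5], jaw=[36,36,36,36,36,36,36,36,36,36,36,36,36,36,36,36,36,36,36,36])

```text
time_s: 4.83
eef_pos: [0.5066, 0.0092, 0.1047]
tool_rot: [179.9, -0.1, 39.2]
wrist_force: [-1.3, 0.4, -0.2]
grip_width: 0.0361
finger_force: 0.5
```

Run:
```python
from h import *
from cell import arm
s=arm.state();print(s["eef_pos"],s["tool_rot"],s["wrist_force"])
plan(s,range(222,282,3),.104,.104)
d=arm.read_camera("scene")["color"][170:320,250:450]
cv2.imwrite("pics/c4.png",cv2.resize(d,None,fx=2.5,fy=2.5,interpolation=cv2.INTER_CUBIC)[:,:,::-1])
```

```text
[0.50655899 0.0091703  0.10468741] [ 1.79945887e+02 -7.39572786e-02  3.91647583e+01] [-1.27925424  0.3707642  -0.1794463 ]
222 [-0.1  5.1  0.7 -2.8]
225 [ 0.4 10.5  0.7 -5.8]
228 [ 1.1 15.9  0.7 -8.8]
231 [  2.   21.2   0.7 -11.8]
234 [  3.3  26.5   0.7 -14.8]
237 [  4.8  31.8   0.7 -17.8]
240 [  6.6  36.9   0.7 -20.8]
243 [  8.7  41.9   0.7 -23.8]
246 [ 11.   46.9   0.7 -26.8]
249 [ 13.6  51.7   0.7 -29.8]
252 [ 16.4  56.3   0.7 -32.8]
255 [ 19.5  60.8   0.7 -35.8]
258 [ 22.8  65.1   0.7 -38.8]
261 [ 26.3  69.3   0.7 -41.8]
264 [ 30.1  73.2   0.7 -44.8]
267 [ 34.   77.    0.7 -47.8]
270 [ 38.1  80.6   0.7 -50.8]
273 [ 42.4  83.9   0.7 -53.8]
276 [ 46.9  87.    0.7 -56.8]
279 [ 51.6  89.8   0.7 -59.8]
```

View pics/c4.png

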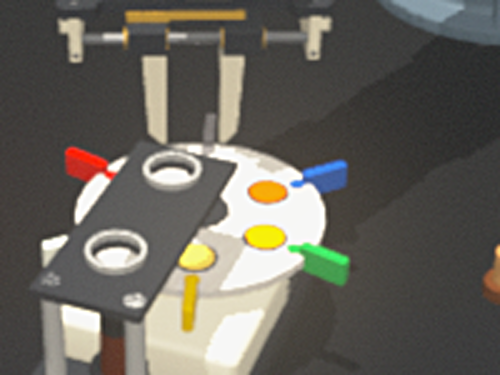

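The turret follows: the grey tab at (210,130) is between the fingers and red has moved on to (90,165). I continue the sweep.

Call:
arm_command(dp=[[0,5.1,0.5],[0.4,10.5,0.5],[1.1,15.9,0.5],[2,21.2,0.5],[3.3,26.5,0.5],[4.8,31.8,0.5],[6.6,36.9,0.5],[8.7,41.9,0.5],[11,46.9,0.5],[13.6,51.7,0.5],[16.4,56.3,0.5],[19.5,60.8,0.5],[22.8,65.1,0.5],[26.3,69.3,0.5],[30.1,73.2,0.5],[34,77,0.5],[38.1,80.6,0.5],[42.4,83.9,0.5],[46.9,87,0.5],[51.6,89.8,0.5]], twist=[-2.8,-5.8,-8.8,-11.8,-14.8,-17.8,-20.8,-23.8,-26.8,-29.8,-32.8,-35.8,-38.8,-41.8,-44.8,-47.8,-50.8,-53.8,-56.8,-59.8], jaw=[36,36,36,36,36,36,36,36,36,36,36,36,36,36,36,36,36,36,36,36])

```text
time_s: 6.55
eef_pos: [0.6028, -0.0279, 0.1039]
tool_rot: [180.0, 0.0, 98.9]
wrist_force: [-1.6, 0.1, 0.2]
grip_width: 0.0361
finger_force: 0.5
```

Run:
```python
from h import *
from cell import arm
s=arm.state();print(s["eef_pos"],s["tool_rot"],s["wrist_force"])
plan(s,[*range(282,318,3),317],.104,.104)
```

```text
[ 0.60280326 -0.02785123  0.10394207] [1.79979402e+02 1.06022599e-02 9.88949414e+01] [-1.56148491  0.05262423  0.21052615]
282 [ 0.   5.9 -0.1 -3.1]
285 [ 0.5 11.3 -0.1 -6.1]
288 [ 1.2 16.7 -0.1 -9.1]
291 [  2.2  22.1  -0.1 -12.1]
294 [  3.5  27.4  -0.1 -15.1]
297 [  5.   32.6  -0.1 -18.1]
300 [  6.8  37.7  -0.1 -21.1]
303 [  8.9  42.7  -0.1 -24.1]
306 [ 11.3  47.6  -0.1 -27.1]
309 [ 13.9  52.4  -0.1 -30.1]
312 [ 16.7  57.1  -0.1 -33.1]
315 [ 19.8  61.5  -0.1 -36.1]
317 [ 22.   64.4  -0.1 -38.1]
```

Call:
arm_command(dp=[[0,5.9,0],[0.5,11.3,0],[1.2,16.7,0],[2.2,22.1,0],[3.5,27.4,0],[5,32.6,0],[6.8,37.7,0],[8.9,42.7,0],[11.3,47.6,0],[13.9,52.4,0],[16.7,57,0],[19.8,61.5,0],[22,64.4,0],[22,64.4,0],[22,64.4,0],[22,64.4,0],[22,64.4,0],[22,64.4,0]], twist=[-3,-6,-9,-12,-15,-18,-21,-24,-27,-30,-33,-36,-38,-38,-38,-38,-38,-38], jaw=[36,36,36,36,36,36,36,36,36,36,36,36,36,36,36,36,36,36])

```text
time_s: 8.05
eef_pos: [0.6627, 0.0035, 0.1033]
tool_rot: [180.0, 0.0, 136.8]
wrist_force: [0.6, 0.3, 0.2]
grip_width: 0.036
finger_force: 0.0
```

Run:
```python
from h import *
from cell import arm
s=arm.state();print(s["eef_pos"],s["tool_rot"],s["wrist_force"],s["finger_force"])
d=arm.read_camera("scene")["color"][170:320,250:450]
cv2.imwrite("pics/c5.png",cv2.resize(d,None,fx=3,fy=3,interpolation=cv2.INTER_CUBIC)[:,:,::-1])
```

```text
[0.66268465 0.00350028 0.10328097] [1.79998577e+02 3.82000473e-03 1.36762700e+02] [0.57812023 0.25311414 0.24759037] 0.0
```

View pics/c5.png

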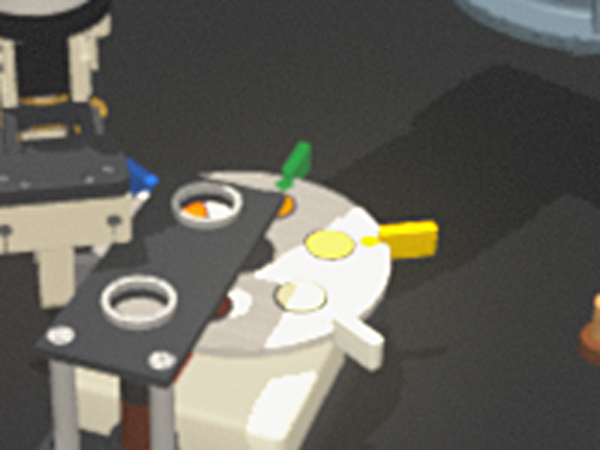

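No force on the fingers; the mahogany glass is now under the bridge and red is beneath it. I lift straight up and clear the view.

Call:
arm_command(dp=[[0,0,-15],[0,0,-40],[0,0,-80],[0,0,-120],[0,0,-150],[-5,-30,-150],[-10,-60,-150],[-15,-95,-150],[-20,-130,-150],[-25,-165,-150],[-30,-200,-150],[-35,-240,-150],[-40,-280,-150],[-45,-320,-150],[-50,-360,-150],[-50,-360,-150],[-50,-360,-150]], twist=[0,0,0,0,0,0,0,0,0,0,0,0,0,0,0,0,0], jaw=[36,36,36,36,36,36,36,36,36,36,36,36,36,36,36,36,36])

```text
time_s: 9.52
eef_pos: [0.4518, -0.2944, 0.2533]
tool_rot: [180.0, 0.0, 136.6]
wrist_force: [0.4, -0.0, -1.0]
grip_width: 0.0361
finger_force: 0.0
```

Run:
```python
from h import *
from cell import arm
d=arm.read_camera("top");b=blobs(d)
for n,v in b.items():
    p=bp(d,v[:2],.095)[:2]-AX;print(n,v[2],np.hypot(*p),np.degrees(np.arctan2(p[1],p[0]))-17)
print(arm.state()["eef_pos"],arm.state()["qvel"])
cv2.imwrite("pics/c6.png",cv2.resize(d["color"][130:330,190:420],None,fx=2.9,fy=2.9,interpolation=cv2.INTER_CUBIC)[:,:,::-1])
```

```text
yel 87 0.09725459028921707 118.5524026229784
grn 18 0.09733487932408211 -181.57423919128635
blu 42 0.09662767052130534 -120.35843819925621
[ 0.45262352 -0.29337372  0.25325141] [ 2.27280525  0.21614742 -0.2284483  -0.02356047  0.08996553  0.17681225]
```

View pics/c6.png

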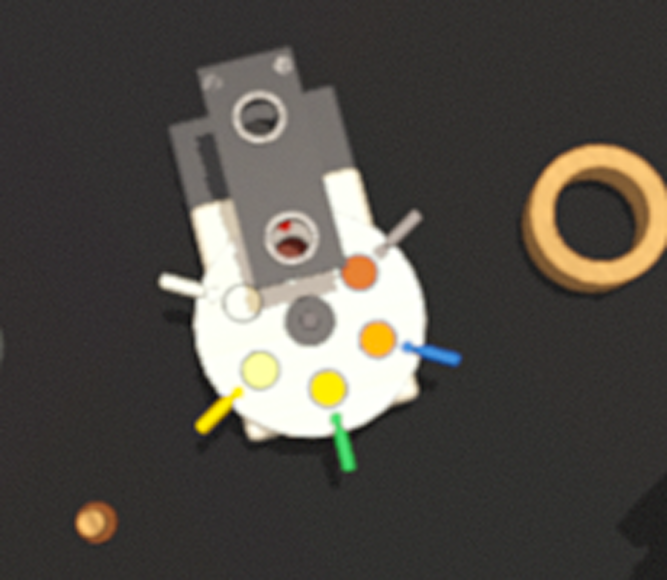

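The mahogany glass and red dot show through the sight ring at (290,238). The tabs sit within about 1.5° of the click, the tape and stopper are in place, and the arm is clear.

```bash
python3 -c "
from cell import arm
print(arm.job_done())"
```

```text
the job is handed in; nothing more can be done
None
```

The darkest (mahogany) glass is clicked in under the sight ring, about 1 mm off by the camera; the hand is clear and the job is handed in (no verdict was returned).

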